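# Hold the tube warmer's sprung lid at its loading mark

### The job

I want to load the heated bay of the tube warmer: slide its clear splash guard by the blue grip all the way to the right, off the grey lid, then take the lid's black bar handle and lift the spring-loaded lid until the green band on its curved steel stay sits at the deck slot (about 35 degrees open), never so far that the red end comes out, because that switches the heater off. Finish while still holding the lid steady there by its bar, with the guard still fully open: the spring shuts the lid if you let go. Leave the cup, the timer and the loose tube beside the warmer where they are.

Things in the scene. Friction and masses are not known exactly. Their poses are not given: they have to be found in the camera images.
- warmer: Dry tube warmer fixed on the table: white case 210 mm deep (x) by 400 mm wide (y), steel deck 90 mm above the table; grey sprung lid on its left half (+y), tubes standing in holes on its right half (tops 110 mm above the table), sloping console with a knob behind them (up to 135 mm high). Origin: centre of its underside; x points from its front (robot side) to its back, y to its left, z up.
- guard (a joint): Position (m) of the clear bent splash guard along the rail at the front of the warmer: 0 = shut over the lid (left), 0.18 = fully open at its right-hand stop (moved along the warmer's -y). It starts 0 to 0.03. About 2 N of friction; it stays where it is left. The guard is 160 mm wide (y), a 4 mm upright pane at the front and a flat top that reaches 88 mm back over the lid's bar; the top face lies 170 mm above the table.
- guard_grip (a point): Blue upright fin on top of the guard, at the middle of its width: 54 mm long along the warmer's x, 12 mm thick along y, 32 mm tall. This point: centre of the fin's foot, on the guard's top face (170 mm above the table); axes as the warmer's. It moves with the guard; shut it is at (-0.050, 0.094, 0.170) in the warmer's frame.
- lid_angle (a joint): Opening angle (rad) of the grey lid: 0 = shut, positive = front edge lifted, mechanical stop 0.87. A hinge spring and its weight pull it shut: about 6 N at the bar when shut, 9 N at 0.61 rad. The curved stay at the lid's left edge rises out of a slot in the deck as the lid opens: its green band is at the slot from 0.53 to 0.69 rad (middle 0.61 rad = 35 degrees); its red end begins at 0.78 rad.
- lid: The grey lid with its bar and stay, 130 mm wide (y), 12 mm thick, front edge 135 mm ahead of the hinge axis. Origin: middle of the hinge axis, level with the lid's underside; shut, its axes equal the warmer's. It tilts by joint lid_angle.
- lid_bar (a point): Black bow handle on the lid near its front edge: a round bar 10 mm thick and 94 mm wide along the warmer's y, on two posts, with 29 mm free under the bar. This point: centre of the bar; shut it is at (-0.045, 0.100, 0.138) in the warmer's frame, 105 mm in front of and 46 mm above the hinge axis. It turns with the lid.
- lid_hinge (a point): Middle of the lid's hinge axis, at the back of the lid, 92 mm above the table; the axis runs along the warmer's y. The lid is 130 mm wide and 12 mm thick and reaches 135 mm forward from here.
- cup_orange: Specimen cup with an orange lid, 55 mm wide, 72 mm tall, loose, to the left of the warmer. Origin: centre of its underside.
- timer_white: White bench timer with coloured keys, 64 x 62 x 22 mm, loose, to the right of the warmer. Origin: centre of its underside.
- loose_tube: Sample tube with an orange cap, 17 mm thick, 88 mm long, lying loose to the left of the warmer. Origin: centre of its underside.

How it is judged:
On the way:
1. the guard is slid fully open (within 20 mm of its right-hand stop) with the lid still shut (value of joint guard above 0.16 m and value of joint lid_angle below 0.08 rad), for 0.2 s.
At the end, for the whole second after the job is handed in: The lid stands between 0.53 and 0.69 rad (green band at the slot), moving slower than 0.08 rad/s, with the fingers carrying it by its bar (more than 3 N, grasp within 45 mm of the middle of the bar), and the guard is within 20 mm of its right-hand stop (value of joint lid_angle between 0.53 and 0.69 rad and velocity of joint lid_angle between -0.08 and 0.08 rad/s and contact force between the fingers and lid above 3 N and distance between the grasp point and lid_bar below 0.045 m and value of joint guard above 0.16 m); the arm keeps its last pose, push and grip.
It fails at once if the lid is lifted while the guard is not fully open (value of joint lid_angle above 0.12 rad and value of joint guard below 0.155 m).
It fails at once if the red end of the stay comes out of the slot (lid past 0.78 rad) (value of joint lid_angle above 0.78 rad).
It fails at once if the cup, timer or loose tube is moved by more than 20 mm (distance of any of cup_orange, timer_white, loose_tube from where it was at the start of the episode above 0.02 m).
It also fails if it takes over 48 s, if anything falls off the work surface, if the arm or the gripper's body presses on something with over 40 N, if the wrist force passes 120 N, or if a joint passes its speed limit or range.

### The arm

A 7-joint arm with a two-finger parallel gripper is mounted at the origin on a cart in front of the work surface, level with it; the furniture and walls round the work are solid. World frame = base frame: x ahead of the robot, y to its left, z up, the work surface at z = 0. Lengths are in m, angles in rad, forces in N, time in s.
With the tool pointing down it reaches from about 0.4 to 0.85 m from the base axis. Payload 4.5 kg.
Tool frame: the origin (TCP) lies midway between the tips of the shut fingers; the grasp point (between the pads) lies 19 mm behind it; z points along the fingers, y is the direction in which the jaws open and shut (so a half turn about z gives the same grasp; the last joint's range is limited). The gripper opens to 88 mm and grips with 3 to 60 N. Pads are 18 mm wide; open, the fingers measure 123 mm over their backs; the gripper's body (75 mm by 187 mm) begins 45 mm behind the grasp point.
Start: joints at [-1.11, 0.689, -0.195, 1.565, 0.157, 0.902, -0.215], TCP at [0.259, 0.569, 0.219] pointing down, gripper open.
Joint ranges: [-3.01, 3.01], [-0.46, 2.08], [-1.47, 1.51], [0.13, 2.56], [-1, 4.14], [0.04, 2.09], [-2.66, 2.66]. Speed limits (rad/s): [2.57, 2.57, 3.14, 3.14, 3.14, 3.14, 3.14].

### API

Orientations are given as a unit quaternion [x, y, z, w].
In Python, from plant import get_state, snapshot, finish_job, find_in gives the robot as it stands.
- The arm moves only by the shell command python3 -m creep 'ROWS' [OPENING] [FORCE]. ROWS is JSON, one flat list of numbers, 6 for each row, row after row: the shift along the tool's x, y, z in mm, then the turn, a rotation vector about the tool's x, y, z in degrees. In form: [tx, ty, tz, wx, wy, wz, tx, ty, tz, wx, wy, wz, ...]. A call has 1 to 5 rows; each row shifts and turns the pose as measured when the row begins, along the tool's axes as they then stand; what a row does not reach is not made up. A row lasts 1/12 s, in which the tool goes at most 41.7 mm and 7.16 degrees, less where a joint would pass 70% of its speed; a pose out of reach is approached as far as the arm can. A call is refused whole if a number of a shift passes 41.7 or a number of a turn 7.16, either way. A call with a gripper value outside its range is refused whole. OPENING is the finger opening in mm, from 0 to 88.1, set as the call begins (- or left out, the last holds). The fingers move at their own pace and stop on an object; FORCE is the grip in N (left out, the last holds). Time passes only in rows, so rows that do not move let the fingers close. It gives the time, the measured TCP pose, the force and the opening at its end, in the units of the state.
- get_state(): the state, without advancing time (a new reading comes with each control period).
- snapshot(name): name is "scene" or "top"; returns a dict with "color" (480x640x3 uint8, red, green, blue), "intrinsics" (3x3 intrinsics, pixels), "dist_coeffs" ([k1, k2, p1, p2, k3] as OpenCV has them; the pictures are not rectified), "extrinsics" (4x4, takes a point from world to camera coordinates). Camera axes: x right, y down, z forward; pixel columns grow to the right and rows downward; lengths in m; the calibration is good to about 2 mm. A picture is of the moment at which its call begins. There is no depth.
- finish_job(): hands the job in, once; it reports no verdict.
Trained networks look in the newest picture that a camera, given by its name, has taken for a name from the list of things; names that differ only in an ending like _2 or _b are one class to them, and where a whole thing is asked for, a point or a joint stands for the part that bears it (a point fixed in the world has none). Each returns a list of dicts, best first, with "score" (0 to 1); they miss things now and then, are a little off and sometimes report something else, mostly with a low value. They report only what shows in the picture. A call takes as long as a camera call.
- find_in(thing, camera): "xy" ([column, row] in pixels, amid what is visible of it).
The state is a dict: "clock": time; "q": joint angles; "qd": joint speeds; "joint_torque": joint torques, N m; "tool_pos": TCP position; "eef_rot": TCP orientation; "contact_force": force on the tool from outside, world axes, zero at the start; "moment": the same for the moment, N m; "opening": opening from 0.0 (shut) to 1.0 (fully open).
Only numpy, scipy, OpenCV 4.12 (cv2) and the standard library are available. Lean on these libraries where they do the work, as an engineer would, in place of code of your own. Each camera call takes 0.05 s, during which the arm holds its last target.

## Working session

There is one attempt and no reset: what is moved stays moved. The work goes in short steps, Python scripts to look and compute and a shell command to move; the robot and the scene stay as the last step left them, time stands still between calls to the robot, and variables do not carry over. Pictures are saved under pics/ and viewed, and the job is handed in when it is done.

```bash
mkdir -p pics; ls; python3 - <<'E'
from plant import *
import cv2
s=get_state()
for k,v in s.items(): print(k,v)
for c in("scene","top"):
    r=snapshot(c); cv2.imwrite(f"pics/{c}0.png",r["color"][:,:,::-1])
    print(c,r["intrinsics"],r["dist_coeffs"],r["extrinsics"])
    for t in("warmer","guard","guard_grip","lid","lid_bar","lid_hinge","cup_orange","timer_white","loose_tube"):
        print(t,[(d["score"],d["xy"]) for d in find_in(t,c)][:3])
E
```

```text
pics
clock 0.0
q [-1.11022657  0.68996025 -0.19449899  1.56633049  0.15730246  0.90245879
 -0.21509355]
qd [ 0.0003159  -0.00086904  0.00059061  0.00200004 -0.00175981 -0.00033464
  0.00126323]
joint_torque [-6.33138939e-05 -5.27564156e+01 -1.26669656e+00 -1.53433889e+01
 -5.26343216e-02  6.51455615e-03  1.87068486e-04]
tool_pos [0.25849313 0.56832876 0.21772808]
eef_rot [ 2.11730460e-01  9.77327699e-01 -8.75076119e-04 -1.20001769e-04]
contact_force [-0.39424448 -0.19706768 -0.27155373]
moment [1.45245809e-02 4.72698281e-02 6.25602706e-05]
opening 0.9984077455153149
scene [[442.21776726   0.         319.20527947]
 [  0.         442.21776726 244.70591852]
 [  0.           0.           1.        ]] [-0.02391859  0.          0.          0.          0.        ] [[ 0.90018617 -0.43545209  0.00680674 -0.42445346]
 [-0.25027085 -0.53003577 -0.81020157  0.34872749]
 [ 0.35641178  0.72762872 -0.58611183  0.6935239 ]
 [ 0.          0.          0.          1.        ]]
warmer [(0.72, [329.7, 301.8])]
guard [(0.87, [280.2, 245.9])]
guard_grip [(0.66, [281.1, 246.0])]
lid []
lid_bar [(0.76, [314.
[... 181 characters left out ...]
       317.86217353]
 [  0.         486.70299953 232.25588237]
 [  0.           0.           1.        ]] [-0.02780259  0.          0.          0.          0.        ] [[-0.01997297 -0.99979664  0.00278506  0.19755743]
 [-0.98640643  0.01925088 -0.16319238  0.53396958]
 [ 0.16310558 -0.00600664 -0.98659033  1.17519113]
 [ 0.          0.          0.          1.        ]]
warmer [(0.62, [340.0, 229.1])]
guard [(0.92, [314.0, 246.1])]
guard_grip [(0.78, [315.4, 247.1])]
lid [(0.73, [289.8, 222.9])]
lid_bar [(0.61, [290.1, 222.1])]
lid_hinge [(0.87, [339.4, 230.6])]
cup_orange [(0.82, [223.2, 219.5])]
timer_white [(0.72, [436.1, 208.4]), (0.43, [316.8, 247.6])]
loose_tube [(0.6, [235.8, 267.7])]
```

View pics/scene0.png

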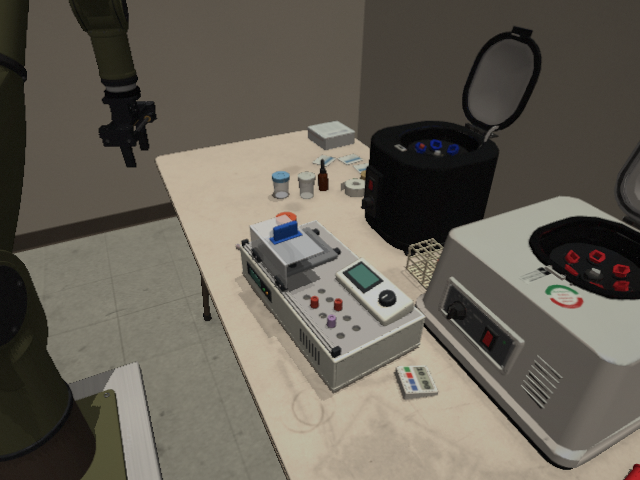

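View pics/top0.png

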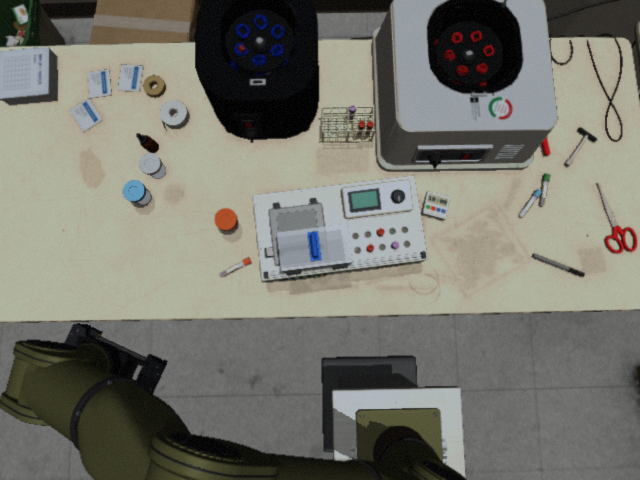

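```bash
python3 - <<'E'
import cv2
a=cv2.imread("pics/top0.png")[170:310,190:490]; cv2.imwrite("pics/top0z.png",cv2.resize(a,None,fx=2.66,fy=2.66,interpolation=cv2.INTER_CUBIC))
a=cv2.imread("pics/scene0.png")[170:430,190:490]; cv2.imwrite("pics/scene0z.png",cv2.resize(a,None,fx=2.3,fy=2.3,interpolation=cv2.INTER_CUBIC))
E
```

```text
(no output)
```

View pics/top0z.png

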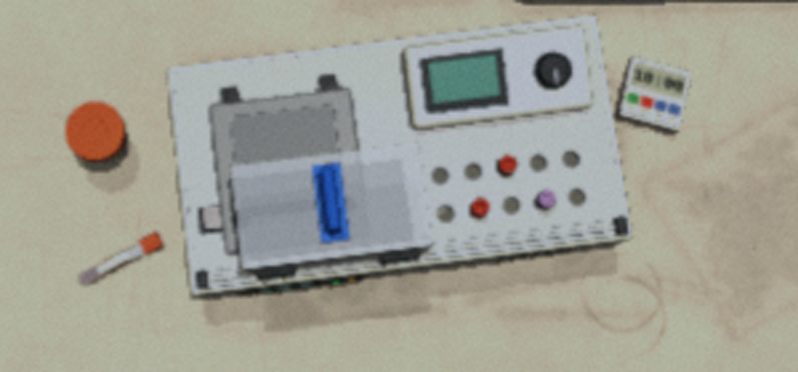

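View pics/scene0z.png

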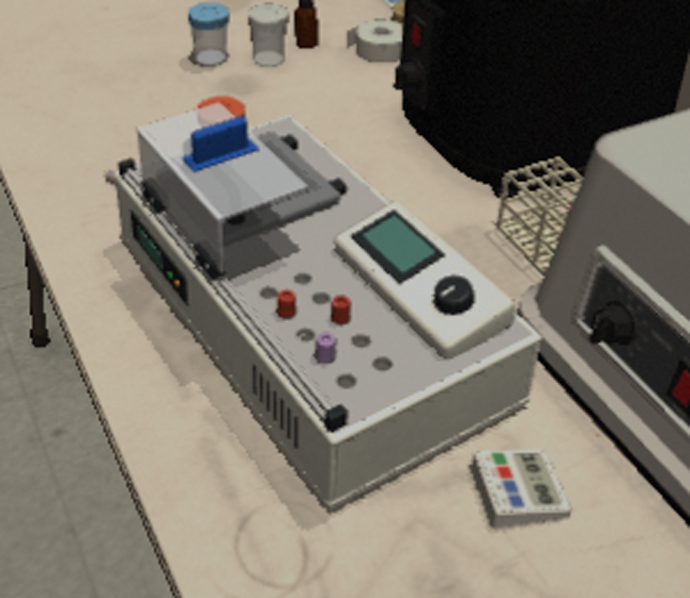

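The top view shows the warmer yawed slightly. The guard's blue fin is at about (315,246) in the top view and (281,246) in the scene view, and the lid is shut. Next I'll fit the warmer pose from corners picked in both views.

```bash
cat > h.py <<'E'
import numpy as np, cv2
from scipy.spatial.transform import Rotation as R
from scipy.optimize import least_squares
from plant import *
CAM={"scene":(np.array([[442.21776726,0,319.20527947],[0,442.21776726,244.70591852],[0,0,1]]),np.array([-0.02391859,0,0,0,0]),np.array([[ 0.90018617,-0.43545209,0.00680674,-0.42445346],[-0.25027085,-0.53003577,-0.81020157,0.34872749],[0.35641178,0.72762872,-0.58611183,0.6935239]])),
"top":(np.array([[486.70299953,0,317.86217353],[0,486.70299953,232.25588237],[0,0,1]]),np.array([-0.02780259,0,0,0,0]),np.array([[-0.01997297,-0.99979664,0.00278506,0.19755743],[-0.98640643,0.01925088,-0.16319238,0.53396958],[0.16310558,-0.00600664,-0.98659033,1.17519113]]))}
def proj(c,P):
    K,d,E=CAM[c]; return cv2.projectPoints(np.atleast_2d(P).astype(float),cv2.Rodrigues(E[:,:3])[0],E[:,3],K,d)[0][:,0]
def ray(c,uv,z):
    K,d,E=CAM[c]; n=cv2.undistortPoints(np.array([[uv]],float),K,d)[0,0]
    D=E[:,:3].T@np.array([*n,1]); o=-E[:,:3].T@E[:,3]; return o+D*(z-o[2])/D[2]
E
cat > fit.py <<'E'
from h import *
T=lambda x,y:(190+x/2.66,170+y/2.66)
S=lambda x,y:(190+x/2.3,170+y/2.3)
obs=[("top",T(170,68),(.105,.2,.09)),("top",T(597,15),(.105,-.2,.09)),("top",T(633,238),(-.105,-.2,.09)),("top",T(188,290),(-.105,.2,.09)),
("scene",S(290,119),(.105,.2,.09)),("scene",S(538,343),(.105,-.2,.09)),("scene",S(331,440),(-.105,-.2,.09)),("scene",S(328,506),(-.105,-.2,0)),("scene",S(527,405),(.105,-.2,0)),("scene",S(120,180),(-.105,.2,.09))]
def W(p,P):
    c,s=np.cos(p[2]),np.sin(p[2]); return np.array([p[0]+c*P[0]-s*P[1],p[1]+s*P[0]+c*P[1],P[2]])
def res(p): return np.concatenate([proj(c,W(p,P))[0]-uv for c,uv,P in obs])
r=least_squares(res,[.6,.15,.05],loss="soft_l1"); p=r.x
print(p,np.degrees(p[2]));print(res(p).reshape(-1,2).round(1))
for uv,c,z in (((315.4,247.1),"top",.190),((281.1,246),"scene",.186)):
    P=ray(c,uv,z); d=P[:2]-p[:2]; cc,s=np.cos(p[2]),np.sin(p[2]); print(c,P,"warmer",cc*d[0]+s*d[1],-s*d[0]+cc*d[1])
for z,uv in ((.072,(223.2,219.5)),(.009,(235.8,267.7)),(.022,(436,208))): print(ray("top",uv,z))
im=cv2.imread("pics/top0.png")
E
python3 fit.py
```

```text
[0.54499039 0.13499482 0.10316184] 5.910737826810623
[[-1.4 -2. ]
 [-0.1 -1.4]
 [ 0.  -0.9]
 [ 0.8  0.2]
 [-0.  -2.5]
 [ 1.5 -2.9]
 [-0.7  1. ]
 [-0.7  4.5]
 [-0.3  1.9]
 [-3.3 -3.8]]
top [0.48074883 0.19391183 0.19      ] warmer -0.05783281109621049 0.06521931119316743
scene [0.46102223 0.15118959 0.186     ] warmer -0.08185402867290033 0.024755631090369806
[0.56936667 0.41904849 0.072     ]
[0.45608872 0.39754039 0.009     ]
[ 0.59872811 -0.11874913  0.022     ]
```

```bash
cat > ov.py <<'E'
from h import *
import sys
def W(p,P):
    P=np.atleast_2d(P); c,s=np.cos(p[2]),np.sin(p[2]); return np.c_[p[0]+c*P[:,0]-s*P[:,1],p[1]+s*P[:,0]+c*P[:,1],P[:,2]]
def overlay(p,g,th=0,tag="0",out="ov"):
    L=[]
    def box(x0,x1,y0,y1,z0,z1,col):
        v=np.array([[x,y,z] for x in(x0,x1) for y in(y0,y1) for z in(z0,z1)])
        for i in range(8):
            for j in (1,2,4):
                if not i&j: L.append((v[i],v[i|j],col))
    box(-.105,.105,-.2,.2,0,.09,(0,255,0)); box(-.077,-.023,.088-g,.1-g,.17,.202,(0,255,255))
    box(-.105,-.017,.014-g,.174-g,.17,.17,(255,0,255))
    c,s=np.cos(th),np.sin(th)
    def lid(x,z): return (.06-x*c-z*s*1, .092+x*s*1+z*c) if 0 else (.06-x*c+z*s,.092+x*s+z*c)
    bx,bz=lid(.105,.046); L.append((np.array([bx,.053,bz]),np.array([bx,.147,bz]),(0,0,255)))
    a=lid(0,.012);b=lid(.135,.012)
    for y in(.035,.165): L.append((np.array([a[0],y,a[1]]),np.array([b[0],y,b[1]]),(255,255,0)))
    L.append((np.array([b[0],.035,b[1]]),np.array([b[0],.165,b[1]]),(255,255,0)))
    for cn,(x0,x1,y0,y1,f) in {"top":(190,490,170,310,2.66),"scene":(200,460,190,410,2.7)}.items():
        im=cv2.imread(f"pics/{cn}{tag}.png")[y0:y1,x0:x1]; im=cv2.resize(im,None,fx=f,fy=f,interpolation=cv2.INTER_CUBIC)
        for A,B,col in L:
            q=(proj(cn,W(p,np.array([A,B])))-[x0,y0]+.5)*f
            cv2.line(im,tuple(int(v) for v in q[0]),tuple(int(v) for v in q[1]),col,1)
        cv2.imwrite(f"pics/{out}_{cn}{tag}.png",im)
if __name__=="__main__":
    a=list(map(float,sys.argv[1:6])); overlay(a[:3],a[3],a[4],sys.argv[6],sys.argv[7])
E
python3 ov.py 0.545 0.135 0.103 0.026 0 0 ovA
```

```text
(no output)
```

View pics/ovA_scene0.png

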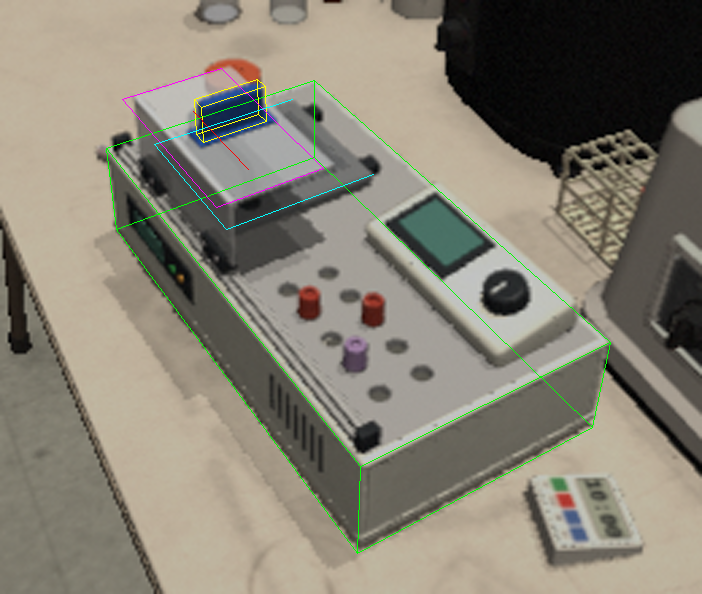

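View pics/ovA_top0.png

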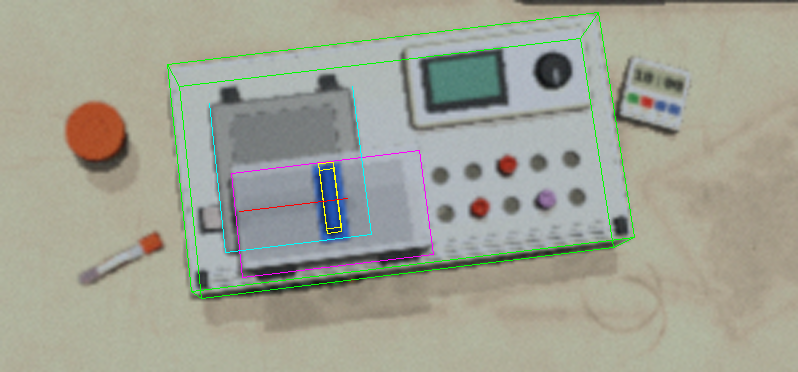

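```bash
cat > plan.py <<'E'
# usage: plan.py x y z yawY_deg [tilt_deg] : print remaining tool-frame shift (mm), turn (deg)
from ov import *
p=[0.545,0.135,0.103]
def goal(Pw,jaw,tilt=0):
    # jaw 'y': tool y along warmer +y; 'x': tool y along warmer x ; tilt about warmer y
    ya=p[2]+(np.pi/2 if jaw=='y' else 0)
    def m(ya):
        y=np.array([np.cos(ya),np.sin(ya),0]); z=np.array([0,0,-1.]); return np.c_[np.cross(y,z),y,z]
    T=R.from_rotvec(np.radians(tilt)*np.array([-np.sin(p[2]),np.cos(p[2]),0]))
    s=get_state(); q=R.from_quat(s["eef_rot"]); best=None
    for k in(0,np.pi):
        g=T*R.from_matrix(m(ya+k)); rv=np.degrees((q.inv()*g).as_rotvec())
        if best is None or np.linalg.norm(rv)<np.linalg.norm(best[0]): best=(rv,g)
    tw=W(p,Pw)[0]
    return tw,best[1],best[0],q,s
def show(P,jaw,tilt=0,off=0,n=1):
    tw,g,rv,q,s=goal(P,jaw,tilt)
    tcp=tw+g.apply([0,0,off])  # off: TCP beyond the point along the tool
    d=tcp-s["tool_pos"]
    print("t",round(s["clock"],2),"tcp",s["tool_pos"].round(4) if hasattr(s["tool_pos"],'round') else s["tool_pos"],"goal",tcp.round(4),"F",np.round(s["contact_force"],1),"op",round(s["opening"],3))
    print("tool shift mm",(q.inv().apply(d)*1000).round(1),"turn",rv.round(1),"q",np.round(s["q"],2))
    for k in range(n):
        # rotate evenly: per row shifts in successive frames
        f=R.from_rotvec(np.radians(rv)*k/n); print("  row",k,(((q*f).inv().apply(d)/n)*1000).round(1),(rv/n).round(2))
if __name__=="__main__":
    a=sys.argv; show([float(v) for v in a[1:4]],a[4],float(a[5]),float(a[6])/1000,int(a[7]))
E
python3 plan.py -.05 .068 .235 y 0 0 12; python3 - <<'E'
import sys;sys.path.insert(0,'.')
E
```

```text
t 1.0 tcp [0.2587 0.569  0.2185] goal [0.4883 0.1975 0.235 ] F [ 0.1 -0.1 -0.7] op 0.994
tool shift mm [-362.8 -243.1  -16.5] turn [  0.   -0.  -30.4] q [-1.11  0.69 -0.19  1.57  0.16  0.9  -0.22]
  row 0 [-30.2 -20.3  -1.4] [ 0.   -0.   -2.53]
  row 1 [-29.3 -21.6  -1.4] [ 0.   -0.   -2.53]
  row 2 [-28.3 -22.8  -1.4] [ 0.   -0.   -2.53]
  row 3 [-27.3 -24.1  -1.4] [ 0.   -0.   -2.53]
  row 4 [-26.2 -25.3  -1.4] [ 0.   -0.   -2.53]
  row 5 [-25.1 -26.4  -1.4] [ 0.   -0.   -2.53]
  row 6 [-23.9 -27.5  -1.4] [ 0.   -0.   -2.53]
  row 7 [-22.6 -28.5  -1.4] [ 0.   -0.   -2.53]
  row 8 [-21.4 -29.5  -1.4] [ 0.   -0.   -2.53]
  row 9 [-20.  -30.4  -1.4] [ 0.   -0.   -2.53]
  row 10 [-18.7 -31.2  -1.4] [ 0.   -0.   -2.53]
  row 11 [-17.3 -32.   -1.4] [ 0.   -0.   -2.53]
```

```bash
python3 -m creep '[-28,-19,-6,0,0,-2.5, -29,-21,-6,0,0,-2.5, -28,-23,-4,0,0,-2.5, -27,-24,-1,0,0,-2.5, -26,-25,0,0,0,-2.5]' 60 20; python3 -m creep '[-25,-26,0,0,0,-2.5, -24,-27,0,0,0,-2.5, -22,-28,0,0,0,-2.5, -21,-29,0,0,0,-2.5, -20,-30,0,0,0,-2.5]';python3 plan.py -.05 .068 .235 y 0 0 3
```

```text
clock: 1.42
tool_pos: [0.3473, 0.4232, 0.2348]
eef_rot: [0.09, 0.996, 0.004, -0.003]
contact_force: [1.5, 0.7, -1.0]
opening: 0.684
clock: 1.83
tool_pos: [0.4507, 0.2663, 0.2342]
eef_rot: [-0.025, 1.0, 0.005, -0.001]
contact_force: [0.2, 0.4, 0.2]
opening: 0.681
t 1.83 tcp [0.4507 0.2663 0.2342] goal [0.4883 0.1975 0.235 ] F [0.2 0.4 0.2] op 0.681
tool shift mm [-34.  -70.6  -1.6] turn [ 0.6 -0.1 -3. ] q [-0.37  0.55 -0.39  1.85  0.27  0.79  0.73]
  row 0 [-11.3 -23.5  -0.5] [ 0.21 -0.02 -1.  ]
  row 1 [-10.9 -23.7  -0.4] [ 0.21 -0.02 -1.  ]
  row 2 [-10.5 -23.9  -0.3] [ 0.21 -0.02 -1.  ]
```

```bash
python3 -m creep '[-11,-23,0,0,0,-1, -11,-24,0,0,0,-1, -10,-24,0,0.6,0,-1, 0,0,0,0,0,0]'; python3 plan.py -.05 .068 .178 y 0 0 3; python3 - <<'E'
from h import *
for c in("scene","top"): cv2.imwrite(f"pics/{c}1.png",snapshot(c)["color"][:,:,::-1])
E
python3 ov.py 0.545 0.135 0.103 0.026 0 1 ovA
```

```text
clock: 2.17
tool_pos: [0.4946, 0.1835, 0.2334]
eef_rot: [-0.046, 0.999, -0.003, 0.001]
contact_force: [-0.3, -0.1, -0.0]
opening: 0.677
t 2.17 tcp [0.4946 0.1835 0.2334] goal [0.4883 0.1975 0.178 ] F [-0.3 -0.1 -0. ] op 0.677
tool shift mm [ 5.1 14.9 55.3] turn [-0.3  0.1 -0.6] q [-0.2   0.56 -0.39  1.83  0.3   0.81  0.92]
  row 0 [ 1.7  5.  18.4] [-0.12  0.04 -0.2 ]
  row 1 [ 1.7  4.9 18.4] [-0.12  0.04 -0.2 ]
  row 2 [ 1.6  4.9 18.4] [-0.12  0.04 -0.2 ]
```

View pics/ovA_scene1.png

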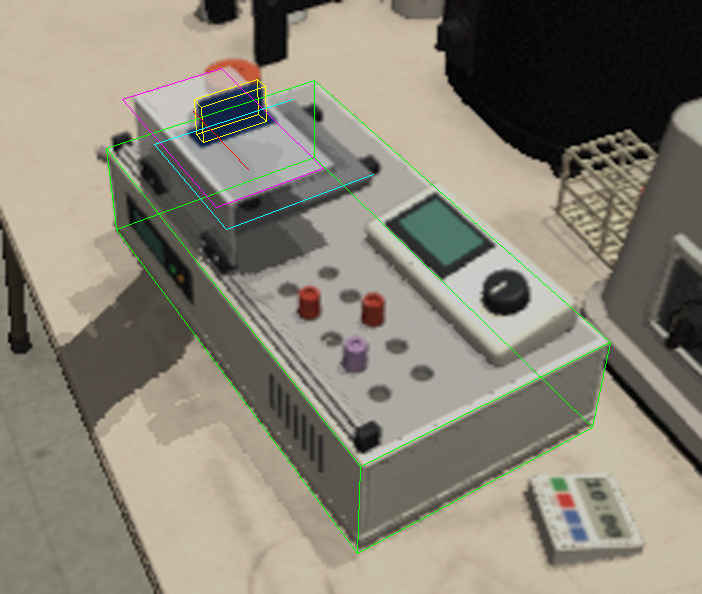

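View pics/ovA_top1.png

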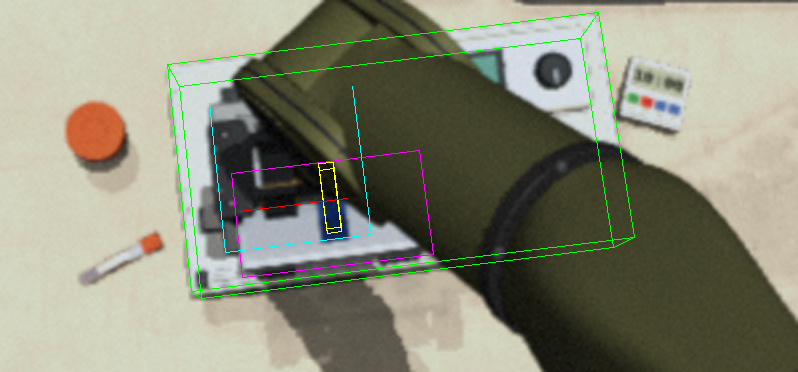

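```bash
python3 - <<'E'
from h import *
P=[0.4946,.1835,.2334]
for c,o,f in(("top",(190,170),2.66),("scene",(200,190),2.7)):
    q=proj(c,P)[0];print(c,q,(q-o)*f)
s=snapshot("scene")
im=s["color"][120:330,180:420,::-1].copy(); cv2.imwrite("pics/s2.png",cv2.resize(im,None,fx=3,fy=2.8,interpolation=cv2.INTER_CUBIC))
for c in("scene","top"):
    r=snapshot(c); K,d,E=CAM[c]
    print(np.abs(r["extrinsics"][:3]-E).max(),np.abs(r["intrinsics"]-K).max())
E
```

```text
top [320.17391651 237.73643341] [346.26261792 180.17891286]
scene [289.84824491 213.36875825] [242.59026127  63.09564726]
4.927378227659318e-09 4.610228643286973e-09
4.985205359631095e-09 2.776403107418446e-09
```

View pics/s2.png

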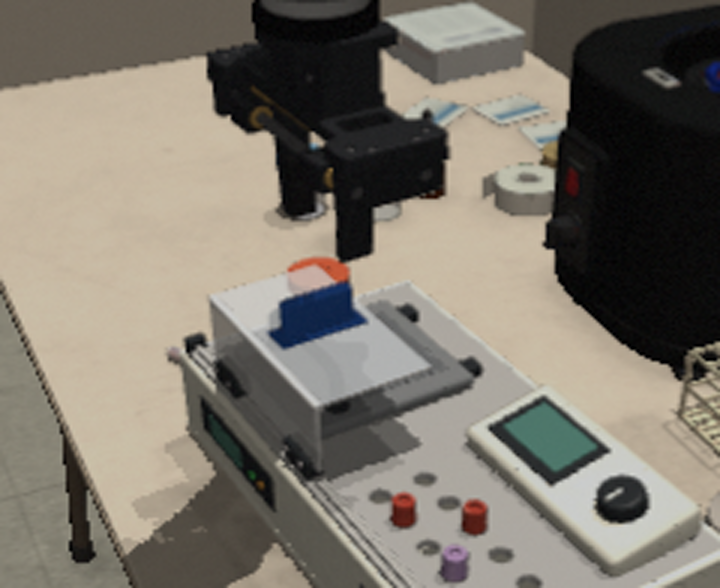

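The scene view shows the open fingers above and behind the fin, with tip midpoint around (289,202). The fin foot is near (284,240). Next: correct y and descend.

```bash
python3 -m creep '[3,8,9,0,0,-0.3, 2,6,11,0,0,-0.3, 0,0,14,0,0,0, 0,0,12,0,0,0, 0,0,0,0,0,0]' ; python3 plan.py -.05 .068 .178 y 0 0 1
```

```text
clock: 2.83
tool_pos: [0.4802, 0.2157, 0.1856]
eef_rot: [-0.064, 0.998, 0.003, 0.001]
contact_force: [-0.3, -0.6, -0.5]
opening: 0.677
t 2.83 tcp [0.4802 0.2157 0.1856] goal [0.4883 0.1975 0.178 ] F [-0.3 -0.6 -0.5] op 0.677
tool shift mm [ -5.7 -19.2   7.5] turn [0.3 0.2 1.4] q [-0.27  0.62 -0.37  1.9   0.34  0.68  0.85]
  row 0 [ -5.7 -19.2   7.5] [0.32 0.15 1.39]
```

```bash
python3 -m creep '[0,0,0,0,0,0, 0,0,0,0,0,0]' ; python3 plan.py -.05 .068 .178 y 0 0 1
```

```text
clock: 3.0
tool_pos: [0.4781, 0.2186, 0.185]
eef_rot: [-0.066, 0.998, 0.003, 0.0]
contact_force: [-0.3, -0.5, -0.1]
opening: 0.677
t 3.0 tcp [0.4781 0.2186 0.185 ] goal [0.4883 0.1975 0.178 ] F [-0.3 -0.5 -0.1] op 0.677
tool shift mm [ -7.3 -22.3   6.9] turn [0.4 0.  1.7] q [-0.28  0.62 -0.38  1.9   0.34  0.68  0.85]
  row 0 [ -7.3 -22.3   6.9] [0.37 0.03 1.69]
```

```bash
python3 -m creep '[-3,-9,0,0,0,0.8, -1,-4,0,0,0,0, 0,0,0,0,0,0, 0,0,0,0,0,0]' ; python3 plan.py -.05 .068 .178 y 0 0 1
```

```text
clock: 3.33
tool_pos: [0.485, 0.2062, 0.1866]
eef_rot: [-0.059, 0.998, 0.004, 0.002]
contact_force: [-0.4, 0.4, -0.0]
opening: 0.68
t 3.33 tcp [0.485  0.2062 0.1866] goal [0.4883 0.1975 0.178 ] F [-0.4  0.4 -0. ] op 0.68
tool shift mm [-2.2 -9.1  8.6] turn [0.4 0.2 0.9] q [-0.25  0.62 -0.38  1.89  0.34  0.68  0.86]
  row 0 [-2.2 -9.1  8.6] [0.44 0.2  0.85]
```

```bash
python3 -m creep '[-1,-6,5,0.4,0.1,0.6, -1,-2,3,0,0,0.2, 0,0,0,0,0,0, 0,0,0,0,0,0]' ; python3 plan.py -.05 .068 .178 y 0 0 1
```

```text
clock: 3.67
tool_pos: [0.4891, 0.1968, 0.1784]
eef_rot: [-0.05, 0.999, 0.0, 0.002]
contact_force: [-0.0, -0.3, -0.7]
opening: 0.68
t 3.67 tcp [0.4891 0.1968 0.1784] goal [0.4883 0.1975 0.178 ] F [-0.  -0.3 -0.7] op 0.68
tool shift mm [0.7 0.8 0.4] turn [ 0.   0.2 -0.2] q [-0.25  0.63 -0.36  1.9   0.35  0.67  0.85]
  row 0 [0.7 0.8 0.4] [ 0.    0.18 -0.16]
```

Aligned. Close.

```bash
python3 -m creep '[0,0,0,0,0,0, 0,0,0,0,0,0, 0,0,0,0,0,0, 0,0,0,0,0,0, 0,0,0,0,0,0]' 0 30; python3 -m creep '[0,0,0,0,0,0, 0,0,0,0,0,0, 0,0,0,0,0,0]'; python3 plan.py -.05 .068 .178 y 0 0 1; python3 - <<'E'
from h import *
im=snapshot("scene")["color"][120:330,180:420,::-1]; cv2.imwrite("pics/s3.png",cv2.resize(im,None,fx=3,fy=2.8,interpolation=cv2.INTER_CUBIC))
E
```

```text
clock: 4.08
tool_pos: [0.4889, 0.1972, 0.1783]
eef_rot: [-0.05, 0.999, 0.0, 0.001]
contact_force: [-0.1, 0.3, -0.6]
opening: 0.327
clock: 4.33
tool_pos: [0.4888, 0.1975, 0.1784]
eef_rot: [-0.051, 0.999, 0.0, 0.002]
contact_force: [0.7, -0.2, -0.6]
opening: 0.126
t 4.33 tcp [0.4888 0.1975 0.1784] goal [0.4883 0.1975 0.178 ] F [ 0.7 -0.2 -0.6] op 0.126
tool shift mm [0.6 0.  0.4] turn [ 0.   0.2 -0.1] q [-0.25  0.63 -0.36  1.9   0.35  0.67  0.85]
  row 0 [0.6 0.  0.4] [ 0.04  0.18 -0.1 ]
```

View pics/s3.png

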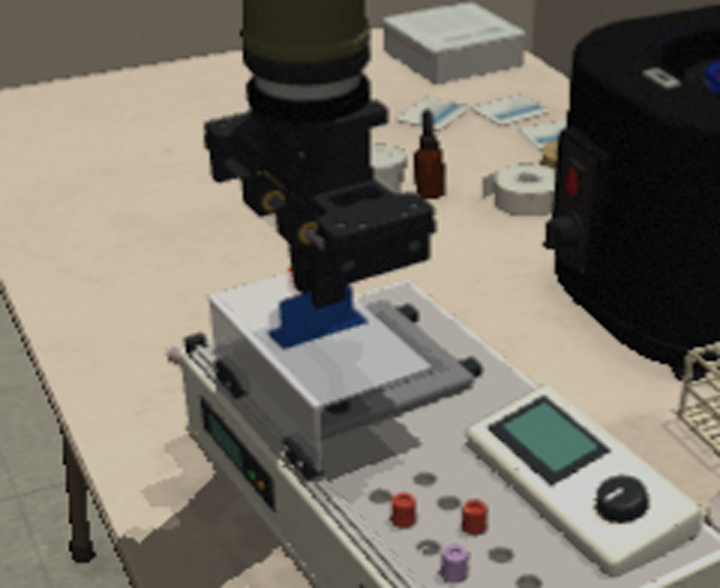

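The picture shows both fingertips closed on the fin at about (323,300) in the crop, with opening 0.126 (about 11 mm). Now sliding.

```bash
python3 -m creep '[0,-6,0,0,0,0, 0,-10,0,0,0,0, 0,-12,0,0,0,0, 0,-12,0,0,0,0, 0,-12,0,0,0,0]'; python3 plan.py -.05 -.086 .178 y 0 0 1
```

```text
clock: 4.8
tool_pos: [0.4942, 0.1484, 0.1784]
eef_rot: [-0.054, 0.999, 0.004, 0.002]
contact_force: [0.3, 2.3, -1.0]
opening: 0.129
t 4.8 tcp [0.4942 0.1484 0.1784] goal [0.5041 0.0443 0.178 ] F [ 0.3  2.3 -1. ] op 0.129
tool shift mm [   1.4 -104.5   -0.5] turn [0.5 0.3 0.3] q [-0.14  0.62 -0.38  1.94  0.36  0.64  0.94]
  row 0 [   1.4 -104.5   -0.5] [0.49 0.31 0.31]
```

```bash
python3 -m creep '[0,-12,0,0.1,0,0, 0,-12,0,0.1,0,0, 0,-12,0,0,0,0, 0,-12,0,0,0,0, 0,-12,0,0,0,0]'; python3 plan.py -.05 -.086 .178 y 0 0 1
```

```text
clock: 5.22
tool_pos: [0.5017, 0.0805, 0.1785]
eef_rot: [-0.052, 0.999, 0.003, 0.004]
contact_force: [-0.1, 3.8, -1.9]
opening: 0.123
t 5.22 tcp [0.5017 0.0805 0.1785] goal [0.5041 0.0443 0.178 ] F [-0.1  3.8 -1.9] op 0.123
tool shift mm [  1.3 -36.2   0.2] turn [0.3 0.4 0. ] q [-0.    0.61 -0.38  1.96  0.37  0.63  1.05]
  row 0 [  1.3 -36.2   0.2] [0.35 0.44 0.05]
```

```bash
python3 -m creep '[0,-10,0,0,0.2,0, 0,-9,0,0,0,0, 0,-8,0,0,0,0, 0,-6,0,0,0,0, 0,-3,0,0,0,0]'; python3 plan.py -.05 -.086 .178 y 0 0 1
```

```text
clock: 5.63
tool_pos: [0.5055, 0.0453, 0.1785]
eef_rot: [-0.051, 0.999, 0.01, 0.004]
contact_force: [-0.8, 9.8, -3.6]
opening: 0.125
t 5.63 tcp [0.5055 0.0453 0.1785] goal [0.5041 0.0443 0.178 ] F [-0.8  9.8 -3.6] op 0.125
tool shift mm [ 1.5 -0.9  0.5] turn [ 1.1  0.5 -0. ] q [ 0.09  0.62 -0.4   1.96  0.37  0.63  1.12]
  row 0 [ 1.5 -0.9  0.5] [ 1.08  0.46 -0.05]
```

Force is rising, so it's at the stop. I'll settle, check, then release.

```bash
python3 -m creep '[0,-3,0,0,0,0, 0,0,0,0,0,0, 0,0,0,0,0,0]'; python3 plan.py -.05 -.086 .178 y 0 0 1;python3 -m creep '[0,0,0,0,0,0, 0,0,0,0,0,0, 0,0,0,0,0,0]' 50; python3 plan.py -.05 -.086 .25 y 0 0 1
python3 - <<'E'
from h import *
cv2.imwrite(f"pics/scene4.png",snapshot("scene")["color"][:,:,::-1])
cv2.imwrite(f"pics/top4.png",snapshot("top")["color"][:,:,::-1])
E
python3 ov.py 0.545 0.135 0.103 0.18 0 4 ov
```

```text
clock: 5.88
tool_pos: [0.5055, 0.0456, 0.1785]
eef_rot: [-0.053, 0.999, 0.013, 0.004]
contact_force: [1.7, 4.2, -2.0]
opening: 0.13
t 5.88 tcp [0.5055 0.0456 0.1785] goal [0.5041 0.0443 0.178 ] F [ 1.7  4.2 -2. ] op 0.13
tool shift mm [ 1.5 -1.1  0.4] turn [1.5 0.5 0.2] q [ 0.09  0.62 -0.41  1.96  0.36  0.62  1.13]
  row 0 [ 1.5 -1.1  0.4] [1.47 0.54 0.17]
clock: 6.13
tool_pos: [0.5043, 0.0417, 0.1783]
eef_rot: [-0.052, 0.999, 0.011, 0.003]
contact_force: [-0.6, 0.0, -0.5]
opening: 0.323
t 6.13 tcp [0.5043 0.0417 0.1783] goal [0.5041 0.0443 0.25  ] F [-0.6  0.  -0.5] op 0.323
tool shift mm [ -0.5   4.1 -71.6] turn [1.2 0.4 0. ] q [ 0.1   0.62 -0.41  1.96  0.36  0.63  1.13]
  row 0 [ -0.5   4.1 -71.6] [1.21 0.35 0.01]
```

View pics/ov_scene4.png

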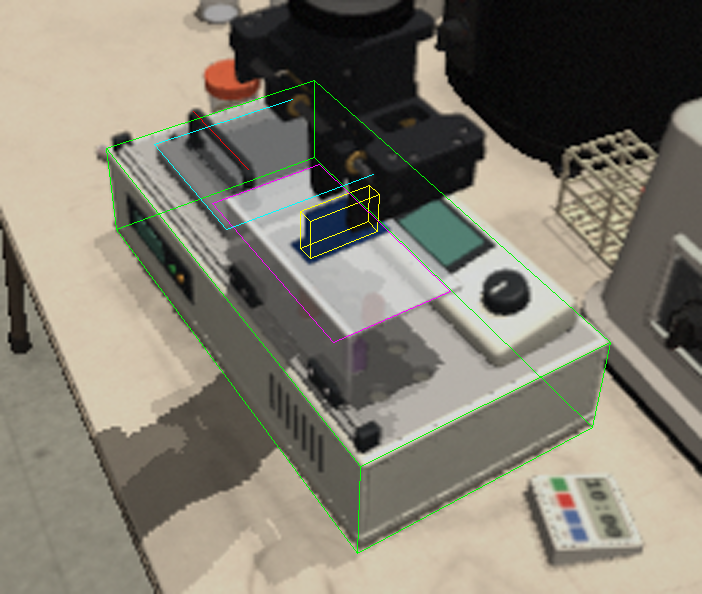

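```bash
python3 -m creep '[0,2,-8,0.4,0,0, 0,0,-14,0.4,0,0, 0,0,-16,0.4,0,0, 0,4,-16,0,0,6, 0,8,-8,0,0,6]' 60; python3 plan.py -.045 .1 .235 x 0 0 12
```

```text
clock: 6.65
tool_pos: [0.5009, 0.0523, 0.2423]
eef_rot: [0.058, 0.998, -0.002, -0.0]
contact_force: [0.6, 0.9, 0.1]
opening: 0.683
t 6.65 tcp [0.5009 0.0523 0.2423] goal [0.49   0.2298 0.235 ] F [0.6 0.9 0.1] op 0.683
tool shift mm [ 31.5 175.1   6.5] turn [-0.2  0.2 77.5] q [ 0.04  0.51 -0.37  1.89  0.26  0.79  0.98]
  row 0 [ 2.6 14.6  0.5] [-0.02  0.01  6.45]
  row 1 [ 4.2 14.2  0.5] [-0.02  0.01  6.45]
  row 2 [ 5.8 13.6  0.6] [-0.02  0.01  6.45]
  row 3 [ 7.3 12.9  0.6] [-0.02  0.01  6.45]
  row 4 [ 8.7 12.   0.6] [-0.02  0.01  6.45]
  row 5 [10.  10.9  0.6] [-0.02  0.01  6.45]
  row 6 [11.2  9.7  0.6] [-0.02  0.01  6.45]
  row 7 [12.2  8.4  0.6] [-0.02  0.01  6.45]
  row 8 [13.1  7.   0.6] [-0.02  0.01  6.45]
  row 9 [13.8  5.5  0.6] [-0.02  0.01  6.45]
  row 10 [14.3  3.9  0.6] [-0.02  0.01  6.45]
  row 11 [14.6  2.3  0.6] [-0.02  0.01  6.45]
```

```bash
python3 -m creep '[2,14,0,0,0,6.5, 4,14,0,0,0,6.5, 6,14,0,0,0,6.5, 7,13,0,0,0,6.5, 9,12,0,0,0,6.5]'; python3 -m creep '[9,9,0,0,0,6.5, 9,7,0,0,0,6.5, 8,5,0,0,0,6.5]'; python3 plan.py -.045 .1 .235 x 0 0 6
```

```text
clock: 7.07
tool_pos: [0.4997, 0.1269, 0.2484]
eef_rot: [0.351, 0.936, -0.002, 0.004]
contact_force: [-1.6, -0.5, -0.2]
opening: 0.683
clock: 7.32
tool_pos: [0.4965, 0.1646, 0.2504]
eef_rot: [0.511, 0.86, 0.0, 0.004]
contact_force: [0.8, -0.2, 0.1]
opening: 0.676
t 7.32 tcp [0.4965 0.1646 0.2504] goal [0.49   0.2298 0.235 ] F [ 0.8 -0.2  0.1] op 0.676
tool shift mm [60.6 25.4 15.1] turn [ 0.4  0.4 22.7] q [-0.36  0.51 -0.08  1.84  0.07  0.79  0.02]
  row 0 [10.1  4.2  2.5] [0.06 0.06 3.78]
  row 1 [10.4  3.6  2.5] [0.06 0.06 3.78]
  row 2 [10.6  2.9  2.5] [0.06 0.06 3.78]
  row 3 [10.7  2.2  2.5] [0.06 0.06 3.78]
  row 4 [10.8  1.5  2.5] [0.06 0.06 3.78]
  row 5 [10.9  0.7  2.6] [0.06 0.06 3.78]
```

```bash
python3 - <<'E'
from h import *
for c in("scene","top"): cv2.imwrite(f"pics/{c}5.png",snapshot(c)["color"][:,:,::-1])
for t in("lid_bar","guard_grip"): print(t,[(d["score"],d["xy"]) for d in find_in(t,"scene")][:2])
E
python3 ov.py 0.545 0.135 0.103 0.18 0 5 ov
python3 - <<'E'
import cv2
im=cv2.imread("pics/scene5.png")[200:330,220:380]; cv2.imwrite("pics/sz5.png",cv2.resize(im,None,fx=4.6,fy=4.6,interpolation=cv2.INTER_CUBIC))
E
```

```text
lid_bar [(0.75, [290.2, 246.6])]
guard_grip [(0.81, [322.5, 287.9])]
```

View pics/sz5.png

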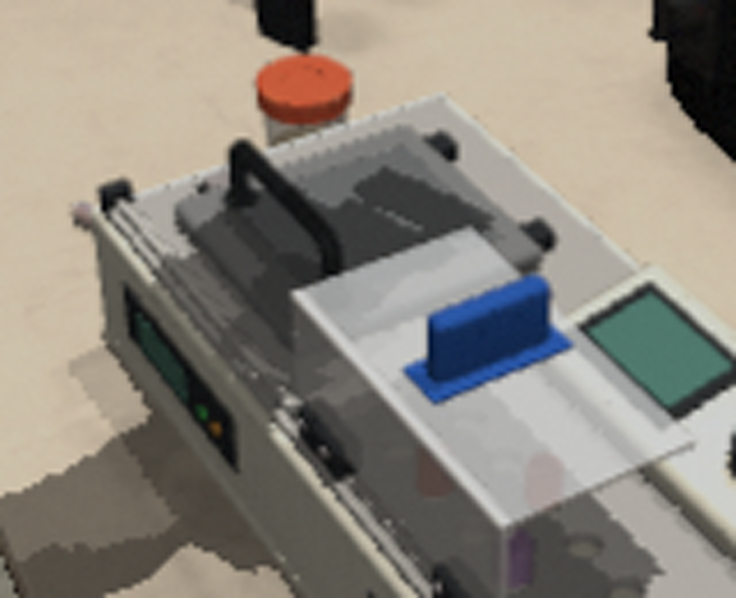

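View pics/ov_top5.png

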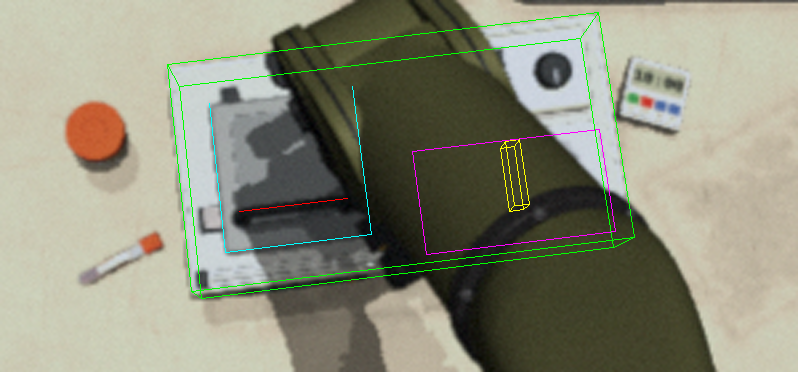

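```bash
python3 - <<'E'
from ov import *
p=[.545,.135,.103]
b=W(p,[[-.045,.147,.138],[-.045,.053,.138],[-.045,.1,.138]])
print("scene pred",proj("scene",b),"\ntop pred",(proj("top",b)-[190,170])*2.66)
for uv in((272.4,232.9),(292,251),(282,241)):print(ray("scene",uv,.141))
for uv in((238,216),(348,203)):print(ray("top",(190+uv[0]/2.66,170+uv[1]/2.66),.138))
print(b)
im=cv2.imread("pics/top5.png")[220:290,260:340]; cv2.imwrite("pics/tz5.png",cv2.resize(im,None,fx=8,fy=8,interpolation=cv2.INTER_CUBIC))
E
```

```text
scene pred [[271.15538195 230.7743728 ]
 [291.47288403 252.3980079 ]
 [280.96835026 241.21918047]] 
top pred [[237.76431276 209.93683089]
 [345.90485265 196.74422374]
 [291.8787958  203.33670225]]
[0.48320548 0.2633531  0.141     ]
[0.49619542 0.18337201 0.141     ]
[0.49081212 0.22567521 0.141     ]
[0.47985243 0.27642909 0.138     ]
[0.48930173 0.18139652 0.138     ]
[[0.48512425 0.27659412 0.138     ]
 [0.49478914 0.1830923  0.138     ]
 [0.48995669 0.22984321 0.138     ]]
```

View pics/tz5.png

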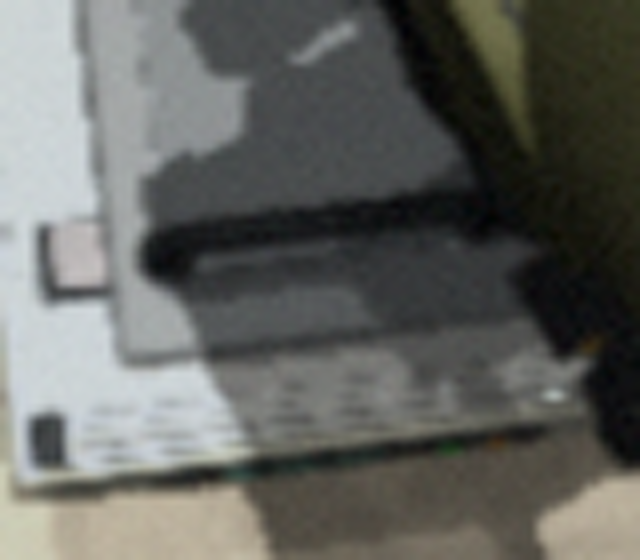

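```bash
python3 -m creep '[8,3,4,0,0,3.8, 10,3,3,0,0,3.8, 9,3,0,0,0,3.5, 6,2,0,0,0,2.5, 3,0,0,0,0,1]' 50; python3 -m creep '[0,0,0,0,0,0, 0,0,0,0,0,0]';  python3 plan.py -.047 .1 .138 x 0 18 4
```

```text
clock: 7.93
tool_pos: [0.4935, 0.1929, 0.2431]
eef_rot: [0.616, 0.788, -0.002, 0.006]
contact_force: [0.7, -0.1, 0.6]
opening: 0.569
clock: 8.1
tool_pos: [0.4935, 0.1915, 0.2432]
eef_rot: [0.615, 0.789, -0.003, 0.006]
contact_force: [-0.1, -0.2, 0.3]
opening: 0.568
t 8.1 tcp [0.4935 0.1915 0.2432] goal [0.488  0.2296 0.12  ] F [-0.1 -0.2  0.3] op 0.568
tool shift mm [ 39.9   3.6 122.8] turn [0.2 0.7 8.2] q [-0.46  0.53 -0.    1.83  0.02  0.78 -0.23]
  row 0 [10.   0.9 30.7] [0.06 0.17 2.06]
  row 1 [ 9.9  0.6 30.7] [0.06 0.17 2.06]
  row 2 [ 9.8  0.2 30.8] [0.06 0.17 2.06]
  row 3 [ 9.7 -0.1 30.8] [0.06 0.17 2.06]
```

```bash
python3 -m creep '[10,1,8,0,0.3,2.5, 12,1,12,0,0.3,2.5, 10,0,14,0,0,2, 5,0,12,0,0,1, 0,0,6,0,0,0]'; python3 -m creep '[0,0,0,0,0,0, 0,0,0,0,0,0]';  python3 plan.py -.047 .1 .138 x 0 18 4
```

```text
clock: 8.52
tool_pos: [0.4916, 0.2236, 0.1917]
eef_rot: [0.67, 0.742, 0.003, 0.003]
contact_force: [0.4, 0.3, -0.4]
opening: 0.566
clock: 8.68
tool_pos: [0.4911, 0.2215, 0.1906]
eef_rot: [0.67, 0.742, 0.001, 0.003]
contact_force: [0.1, 1.1, 0.0]
opening: 0.566
t 8.68 tcp [0.4911 0.2215 0.1906] goal [0.488  0.2296 0.12  ] F [0.1 1.1 0. ] op 0.566
tool shift mm [ 8.6 -2.7 70.6] turn [ 0.3  0.2 -0. ] q [-0.53  0.61  0.03  1.87 -0.02  0.66 -0.39]
  row 0 [ 2.2 -0.7 17.6] [ 0.08  0.05 -0.  ]
  row 1 [ 2.1 -0.6 17.7] [ 0.08  0.05 -0.  ]
  row 2 [ 2.1 -0.6 17.7] [ 0.08  0.05 -0.  ]
  row 3 [ 2.1 -0.6 17.7] [ 0.08  0.05 -0.  ]
```

```bash
python3 -m creep '[5,-2,8,0.3,0.2,0, 4,-1,12,0,0,0, 0,0,8,0,0,0, 0,0,0,0,0,0, 0,0,0,0,0,0]';  python3 plan.py -.047 .1 .138 x 0 18 4; python3 - <<'E'
from h import *
for c in("scene","top"): cv2.imwrite(f"pics/{c}6.png",snapshot(c)["color"][:,:,::-1])
im=cv2.imread("pics/scene6.png")[160:290,220:380]; cv2.imwrite("pics/sz6.png",cv2.resize(im,None,fx=4.6,fy=4.6,interpolation=cv2.INTER_CUBIC))
E
```

```text
clock: 9.1
tool_pos: [0.4892, 0.2286, 0.163]
eef_rot: [0.67, 0.742, 0.002, 0.001]
contact_force: [0.2, 0.2, 0.5]
opening: 0.567
t 9.1 tcp [0.4892 0.2286 0.163 ] goal [0.488  0.2296 0.12  ] F [0.2 0.2 0.5] op 0.567
tool shift mm [ 1.1 -1.3 43. ] turn [ 0.2 -0.1 -0.1] q [-0.54  0.65  0.03  1.89 -0.03  0.59 -0.39]
  row 0 [ 0.3 -0.3 10.8] [ 0.05 -0.02 -0.02]
  row 1 [ 0.3 -0.3 10.8] [ 0.05 -0.02 -0.02]
  row 2 [ 0.3 -0.3 10.8] [ 0.05 -0.02 -0.02]
  row 3 [ 0.3 -0.3 10.8] [ 0.05 -0.02 -0.02]
```

View pics/sz6.png

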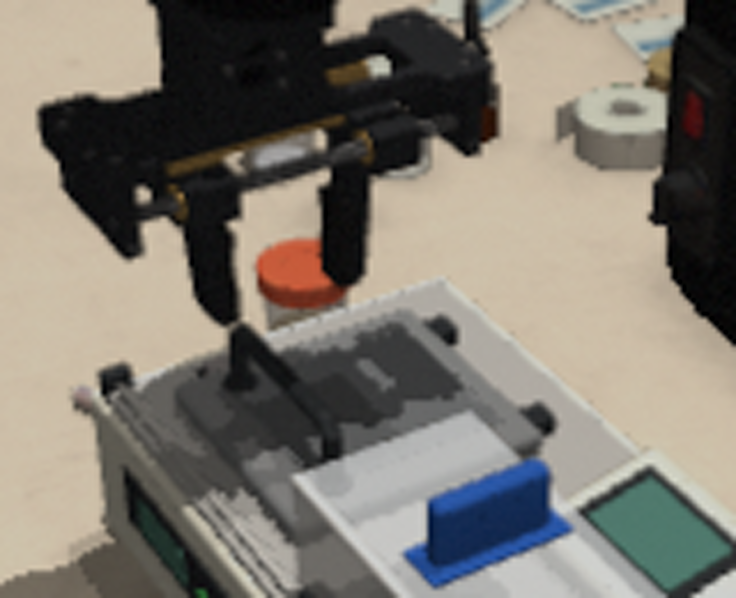

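```bash
python3 - <<'E'
from h import *
s=get_state();q=R.from_quat(s["eef_rot"]);P=np.array(s["tool_pos"])
for dz in(0,-.019):
  for dy in(-.025,0,.025):
    w=P+q.apply([0,dy,dz]); u=proj("scene",w)[0]; print(dz,dy,w.round(3),u.round(1),((u-[220,160])*4.6).round())
E
```

```text
0 -0.025 [0.465 0.226 0.163] [269.8 235.4] [229. 347.]
0 0 [0.489 0.229 0.163] [280.4 231.9] [278. 331.]
0 0.025 [0.514 0.231 0.163] [290.8 228.5] [326. 315.]
-0.019 -0.025 [0.464 0.226 0.182] [269.3 227.9] [227. 312.]
-0.019 0 [0.489 0.229 0.182] [280.  224.4] [276. 296.]
-0.019 0.025 [0.514 0.231 0.182] [290.5 221. ] [324. 281.]
```

```bash
python3 -m creep '[0.5,-0.5,8,0,0,0, 0.5,-0.5,12,0,0,0, 0,0,10,0,0,0, 0,0,5,0,0,0, 0,0,0,0,0,0]';python3 -m creep '[0,0,0,0,0,0, 0,0,0,0,0,0]';  python3 plan.py -.047 .1 .138 x 0 18 4; python3 - <<'E'
from h import *
for c in("scene",): cv2.imwrite(f"pics/{c}7.png",snapshot(c)["color"][:,:,::-1])
im=cv2.imread("pics/scene7.png")[160:290,220:380]; cv2.imwrite("pics/sz7.png",cv2.resize(im,None,fx=4.6,fy=4.6,interpolation=cv2.INTER_CUBIC))
E
```

```text
clock: 9.62
tool_pos: [0.4902, 0.23, 0.128]
eef_rot: [0.671, 0.742, 0.005, 0.002]
contact_force: [-0.8, 0.3, -0.9]
opening: 0.57
clock: 9.78
tool_pos: [0.4903, 0.2299, 0.128]
eef_rot: [0.671, 0.742, 0.005, 0.002]
contact_force: [-0.6, 0.0, 0.6]
opening: 0.565
t 9.78 tcp [0.4903 0.2299 0.128 ] goal [0.488  0.2296 0.12  ] F [-0.6  0.   0.6] op 0.565
tool shift mm [-0.1 -2.4  7.9] turn [ 0.5 -0.2 -0.2] q [-0.54  0.71  0.02  1.92 -0.03  0.5  -0.39]
  row 0 [-0.  -0.6  2. ] [ 0.13 -0.05 -0.04]
  row 1 [-0.  -0.6  2. ] [ 0.13 -0.05 -0.04]
  row 2 [-0.  -0.6  2. ] [ 0.13 -0.05 -0.04]
  row 3 [-0.  -0.6  2. ] [ 0.13 -0.05 -0.04]
```

View pics/sz7.png

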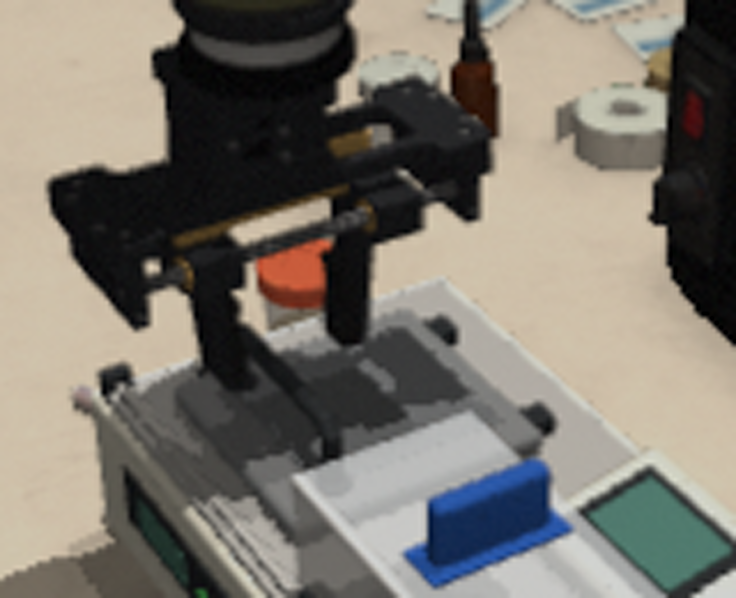

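The picture shows the fingers straddling the bar at (285,375). The tips look about 14 mm higher than the reported TCP, so I'll go a little deeper (TCP about 0.112, above the lid at 0.104).

```bash
python3 -m creep '[0,-1,6,0.3,0,0, 0,-1,6,0,0,0, 0,0,3,0,0,0, 0,0,0,0,0,0]';  python3 plan.py -.047 .1 .138 x 0 26 1; python3 - <<'E'
from h import *
for c in("scene",): cv2.imwrite(f"pics/{c}8.png",snapshot(c)["color"][:,:,::-1])
im=cv2.imread("pics/scene8.png")[160:290,220:380]; cv2.imwrite("pics/sz8.png",cv2.resize(im,None,fx=4.6,fy=4.6,interpolation=cv2.INTER_CUBIC))
E
```

```text
clock: 10.17
tool_pos: [0.4893, 0.2303, 0.1129]
eef_rot: [0.671, 0.742, 0.004, 0.0]
contact_force: [0.9, 0.7, -0.3]
opening: 0.564
t 10.17 tcp [0.4893 0.2303 0.1129] goal [0.488  0.2296 0.112 ] F [ 0.9  0.7 -0.3] op 0.564
tool shift mm [-0.5 -1.4  0.9] turn [ 0.4 -0.3 -0.2] q [-0.54  0.73  0.02  1.93 -0.03  0.47 -0.39]
  row 0 [-0.5 -1.4  0.9] [ 0.36 -0.27 -0.16]
```

View pics/sz8.png

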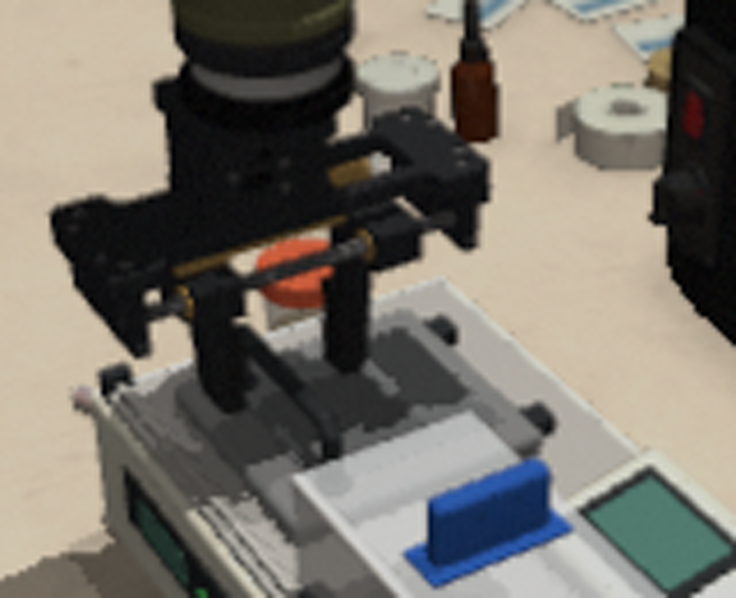

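The tips are now at (235,410) and (347,368), below bar level. Closing.

```bash
python3 -m creep '[0,0,0,0,0,0, 0,0,0,0,0,0, 0,0,0,0,0,0, 0,0,0,0,0,0, 0,0,0,0,0,0]' 0 40; python3 -m creep '[0,0,0,0,0,0, 0,0,0,0,0,0, 0,0,0,0,0,0]';  python3 plan.py -.047 .1 .138 x 0 26 1; python3 - <<'E'
from h import *
for c in("scene",): cv2.imwrite(f"pics/{c}9.png",snapshot(c)["color"][:,:,::-1])
im=cv2.imread("pics/scene9.png")[160:290,220:380]; cv2.imwrite("pics/sz9.png",cv2.resize(im,None,fx=4.6,fy=4.6,interpolation=cv2.INTER_CUBIC))
E
```

```text
clock: 10.63
tool_pos: [0.4895, 0.2304, 0.1133]
eef_rot: [0.671, 0.742, 0.004, 0.0]
contact_force: [0.8, -0.6, 0.3]
opening: 0.219
clock: 10.88
tool_pos: [0.488, 0.2302, 0.1133]
eef_rot: [0.671, 0.742, 0.003, -0.0]
contact_force: [1.6, 0.4, -1.8]
opening: 0.101
t 10.88 tcp [0.488  0.2302 0.1133] goal [0.488  0.2296 0.112 ] F [ 1.6  0.4 -1.8] op 0.101
tool shift mm [-0.6 -0.1  1.3] turn [ 0.2 -0.3 -0.1] q [-0.54  0.73  0.02  1.93 -0.03  0.47 -0.39]
  row 0 [-0.6 -0.1  1.3] [ 0.24 -0.25 -0.12]
```

View pics/sz9.png

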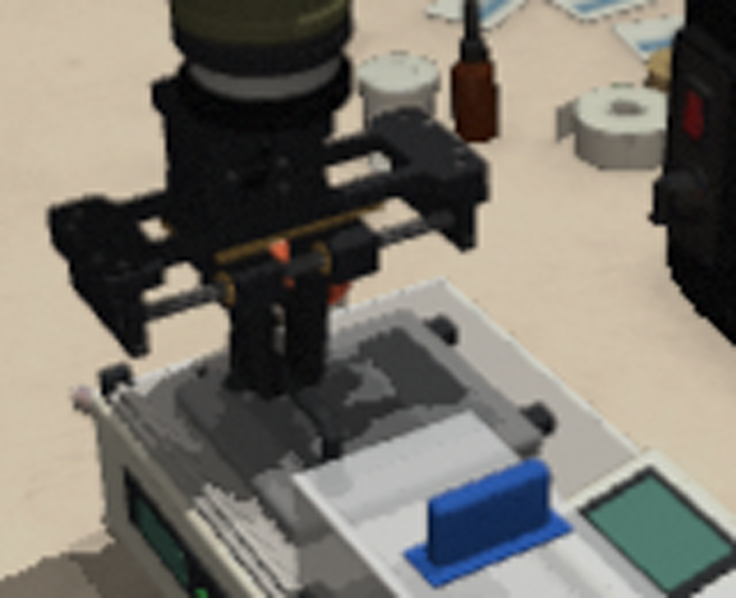

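Gripped (0.101, about 9 mm) with the bar between the fingers. Lifting along the arc, tilting by half the lid angle.

```bash
cat > lift.py <<'E'
from plan import *
th=float(sys.argv[1]); n=int(sys.argv[2])
a=th+np.arctan2(.046,.105); r=np.hypot(.046,.105); hx=.058
s=get_state(); q=R.from_quat(s["eef_rot"])
bar=np.array(s["tool_pos"])-q.apply([0,0,.0247]); d=bar-W(p,[hx,.1,.092])[0]
c,sn=np.cos(p[2]),np.sin(p[2]); dx=c*d[0]+sn*d[1]; dy=-sn*d[0]+c*d[1]
print("lid est",round(np.arctan2(d[2],-dx)-np.arctan2(.046,.105),3),"r",round(np.hypot(dx,d[2]),4),"dy",round(dy,4))
show([hx-r*np.cos(a),.1,.092+r*np.sin(a)],'x',np.degrees(th)/2,.0247,n)
E
python3 lift.py .15 4; for t in .3 .45 .61; do python3 lift.py $t 1 | grep -v lid; done
```

```text
lid est 0.0 r 0.1146 dy 0.0005
t 10.93 tcp [0.488  0.2302 0.1133] goal [0.4941 0.2303 0.1285] F [0.2 0.3 0.1] op 0.096
tool shift mm [ -0.5   6.2 -15.2] turn [ 4.5 -0.3 -0.1] q [-0.54  0.73  0.02  1.93 -0.03  0.47 -0.39]
  row 0 [-0.1  1.5 -3.8] [ 1.13 -0.06 -0.03]
  row 1 [-0.1  1.5 -3.8] [ 1.13 -0.06 -0.03]
  row 2 [-0.1  1.4 -3.9] [ 1.13 -0.06 -0.03]
  row 3 [-0.1  1.3 -3.9] [ 1.13 -0.06 -0.03]
t 10.93 tcp [0.488  0.2302 0.1133] goal [0.5025 0.2311 0.1426] F [0.2 0.3 0.1] op 0.096
tool shift mm [ -0.4  14.6 -29.2] turn [ 8.8 -0.3 -0.1] q [-0.54  0.73  0.02  1.93 -0.03  0.47 -0.39]
  row 0 [ -0.4  14.6 -29.2] [ 8.83 -0.26 -0.11]
t 10.93 tcp [0.488  0.2302 0.1133] goal [0.5128 0.2322 0.155 ] F [0.2 0.3 0.1] op 0.096
tool shift mm [ -0.4  25.  -41.6] turn [13.1 -0.3 -0.1] q [-0.54  0.73  0.02  1.93 -0.03  0.47 -0.39]
  row 0 [ -0.4  25.  -41.6] [13.13 -0.27 -0.1 ]
t 10.93 tcp [0.488  0.2302 0.1133] goal [0.5256 0.2335 0.1663] F [0.2 0.3 0.1] op 0.096
tool shift mm [ -0.3  38.  -52.8] turn [17.7 -0.3 -0.1] q [-0.54  0.73  0.02  1.93 -0.03  0.47 -0.39]
  row 0 [ -0.3  38.  -52.8] [17.71 -0.27 -0.09]
```

```bash
python3 -m creep '[0,1.5,-4,1.1,0,0, 0,1.5,-4,1.1,0,0, 0,1.5,-4,1.1,0,0, 0,1,-3,1,0,0, 0,0,0,0,0,0]'; python3 lift.py .3 3
```

```text
clock: 11.35
tool_pos: [0.4912, 0.2305, 0.124]
eef_rot: [0.669, 0.742, -0.029, -0.028]
contact_force: [-1.0, 1.4, -7.7]
opening: 0.1
lid est 0.104 r 0.1147 dy 0.0005
t 11.35 tcp [0.4912 0.2305 0.124 ] goal [0.5025 0.2311 0.1426] F [-1.   1.4 -7.7] op 0.1
tool shift mm [ -0.5   9.8 -19.4] turn [ 4.  -0.2 -0. ] q [-0.5   0.75 -0.01  1.83 -0.05  0.64 -0.36]
  row 0 [-0.2  3.3 -6.5] [ 1.32 -0.05 -0.  ]
  row 1 [-0.2  3.1 -6.5] [ 1.32 -0.05 -0.  ]
  row 2 [-0.2  3.  -6.6] [ 1.32 -0.05 -0.  ]
```

Force is -7.7 N, so the lid is lifting. Continuing.

```bash
python3 -m creep '[0,2,-4,1,0,0, 0,2.5,-5,1,0,0, 0,2.5,-5,1,0,0, 0,2,-4,1,0,0, 0,1,-2,0.5,0,0]'; python3 lift.py .45 3
```

```text
clock: 11.77
tool_pos: [0.4965, 0.231, 0.1362]
eef_rot: [0.667, 0.74, -0.065, -0.058]
contact_force: [-1.9, 0.6, -9.8]
opening: 0.097
lid est 0.227 r 0.1147 dy 0.0005
t 11.77 tcp [0.4965 0.231  0.1362] goal [0.5128 0.2322 0.155 ] F [-1.9  0.6 -9.8] op 0.097
tool shift mm [ -0.5  12.7 -21.4] turn [2.9 0.  0.1] q [-0.46  0.77 -0.03  1.71 -0.06  0.82 -0.33]
  row 0 [-0.2  4.2 -7.1] [0.95 0.01 0.03]
  row 1 [-0.2  4.1 -7.2] [0.95 0.01 0.03]
  row 2 [-0.2  4.  -7.3] [0.95 0.01 0.03]
```

```bash
python3 -m creep '[0,3,-5,0.8,0,0, 0,3,-6,0.8,0,0, 0,3,-6,0.8,0,0, 0,3,-6,0.8,0,0, 0,2,-4,0.5,0,0]'; python3 lift.py .6 3; python3 - <<'E'
from h import *
for c in("scene",): cv2.imwrite(f"pics/{c}10.png",snapshot(c)["color"][:,:,::-1])
im=cv2.imread("pics/scene10.png")[160:290,220:380]; cv2.imwrite("pics/sz10.png",cv2.resize(im,None,fx=4.6,fy=4.6,interpolation=cv2.INTER_CUBIC))
E
```

```text
clock: 12.18
tool_pos: [0.5079, 0.2322, 0.1521]
eef_rot: [0.663, 0.738, -0.097, -0.084]
contact_force: [-2.2, 1.3, -12.5]
opening: 0.096
lid est 0.406 r 0.115 dy 0.0006
t 12.18 tcp [0.5079 0.2322 0.1521] goal [0.5248 0.2334 0.1657] F [ -2.2   1.3 -12.5] op 0.096
tool shift mm [ -0.6  12.9 -17.4] turn [2.4 0.3 0.2] q [-0.44  0.8  -0.04  1.58 -0.07  1.   -0.31]
  row 0 [-0.2  4.3 -5.8] [0.8  0.1  0.06]
  row 1 [-0.2  4.2 -5.9] [0.8  0.1  0.06]
  row 2 [-0.2  4.1 -5.9] [0.8  0.1  0.06]
```

View pics/sz10.png

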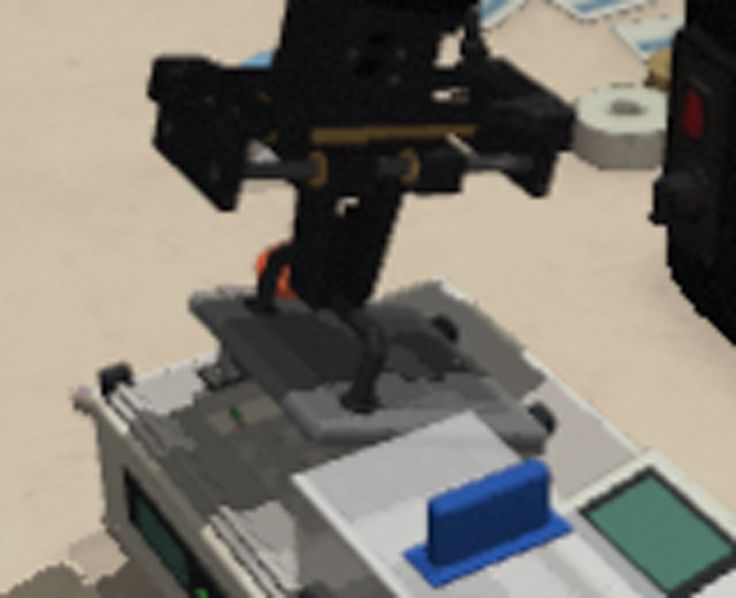

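The lid is lifted with the bar firmly in the fingers, and the stay is visible at (220,365), still grey at the slot. Going the rest of the way gently.

```bash
python3 -m creep '[0,3,-4.5,0.8,0,0, 0,3,-4.5,0.8,0,0, 0,2.5,-3.5,0.5,0,0, 0,1,-1.5,0,0,0, 0,0,0,0,0,0]'; python3 lift.py .61 3
```

```text
clock: 12.65
tool_pos: [0.5127, 0.2326, 0.1578]
eef_rot: [0.66, 0.735, -0.119, -0.101]
contact_force: [-3.4, 1.1, -10.6]
opening: 0.096
lid est 0.476 r 0.1151 dy 0.0006
t 12.65 tcp [0.5127 0.2326 0.1578] goal [0.5256 0.2335 0.1663] F [ -3.4   1.1 -10.6] op 0.096
tool shift mm [ -0.5   9.8 -12. ] turn [-0.5  0.5  0.2] q [-0.43  0.83 -0.04  1.51 -0.08  1.1  -0.3 ]
  row 0 [-0.2  3.3 -4. ] [-0.15  0.18  0.07]
  row 1 [-0.2  3.3 -4. ] [-0.15  0.18  0.07]
  row 2 [-0.1  3.3 -4. ] [-0.15  0.18  0.07]
```

```bash
python3 -m creep '[0,3,-4,0,0,0, 0,3.5,-4.5,0,0,0, 0,3,-4,0,0,0, 0,2,-2.5,0,0,0, 0,0.5,-0.7,0,0,0]'; python3 lift.py .61 3
```

```text
clock: 13.07
tool_pos: [0.5255, 0.2339, 0.1676]
eef_rot: [0.659, 0.735, -0.122, -0.103]
contact_force: [-5.3, 1.0, -14.7]
opening: 0.098
lid est 0.617 r 0.1155 dy 0.0007
t 13.07 tcp [0.5255 0.2339 0.1676] goal [0.5256 0.2335 0.1663] F [ -5.3   1.  -14.7] op 0.098
tool shift mm [-0.4  0.5  1.2] turn [-0.9  0.7  0.3] q [-0.42  0.84 -0.04  1.45 -0.08  1.16 -0.3 ]
  row 0 [-0.1  0.2  0.4] [-0.31  0.23  0.09]
  row 1 [-0.1  0.2  0.4] [-0.31  0.23  0.09]
  row 2 [-0.1  0.2  0.4] [-0.31  0.23  0.09]
```

```bash
python3 -m creep '[0,0,0,0,0,0, 0,0,0,0,0,0, 0,0,0,0,0,0]'; python3 lift.py .61 1; python3 -m creep '[0,0,0,0,0,0, 0,0,0,0,0,0, 0,0,0,0,0,0, 0,0,0,0,0,0]'; python3 lift.py .61 1; python3 - <<'E'
from h import *
for c in("scene","top"): cv2.imwrite(f"pics/{c}11.png",snapshot(c)["color"][:,:,::-1])
im=cv2.imread("pics/scene11.png")[170:270,220:340]; cv2.imwrite("pics/sz11.png",cv2.resize(im,None,fx=6,fy=6,interpolation=cv2.INTER_CUBIC))
E
python3 lift.py .61 1
```

```text
clock: 13.32
tool_pos: [0.5254, 0.2339, 0.1676]
eef_rot: [0.659, 0.735, -0.123, -0.103]
contact_force: [-4.6, 0.8, -12.7]
opening: 0.097
lid est 0.616 r 0.1155 dy 0.0007
t 13.32 tcp [0.5254 0.2339 0.1676] goal [0.5256 0.2335 0.1663] F [ -4.6   0.8 -12.7] op 0.097
tool shift mm [-0.4  0.6  1.1] turn [-1.   0.7  0.3] q [-0.42  0.84 -0.04  1.45 -0.08  1.16 -0.3 ]
  row 0 [-0.4  0.6  1.1] [-0.96  0.67  0.27]
clock: 13.65
tool_pos: [0.5253, 0.2339, 0.1675]
eef_rot: [0.659, 0.735, -0.123, -0.103]
contact_force: [-5.2, 0.6, -12.8]
opening: 0.096
lid est 0.615 r 0.1155 dy 0.0007
t 13.65 tcp [0.5253 0.2339 0.1675] goal [0.5256 0.2335 0.1663] F [ -5.2   0.6 -12.8] op 0.096
tool shift mm [-0.4  0.7  1. ] turn [-1.   0.7  0.3] q [-0.42  0.84 -0.04  1.45 -0.08  1.16 -0.3 ]
  row 0 [-0.4  0.7  1. ] [-0.96  0.67  0.28]
lid est 0.615 r 0.1155 dy 0.0007
t 13.75 tcp [0.5252 0.2339 0.1675] goal [0.5256 0.2335 0.1663] F [ -5.5   0.7 -13.3] op 0.1
tool shift mm [-0.4  0.7  1. ] turn [-1.   0.7  0.3] q [-0.42  0.84 -0.04  1.45 -0.08  1.16 -0.3 ]
  row 0 [-0.4  0.7  1. ] [-0.96  0.68  0.28]
```

View pics/sz11.png

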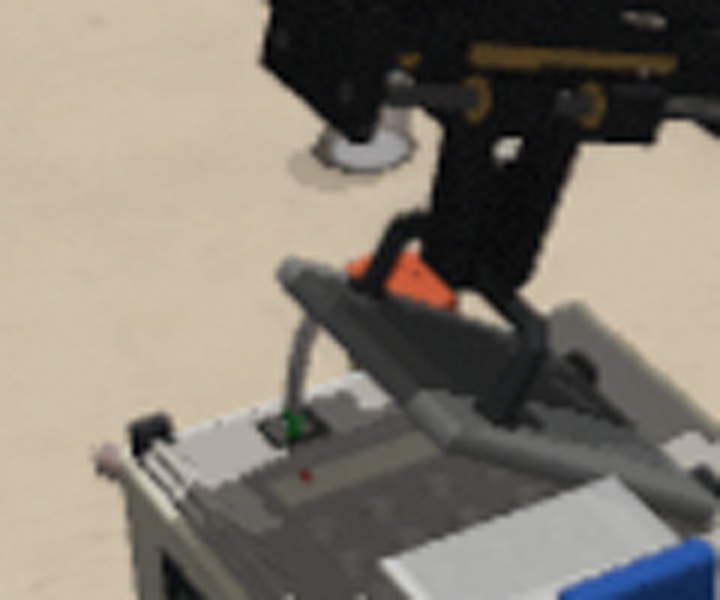

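View pics/top11.png

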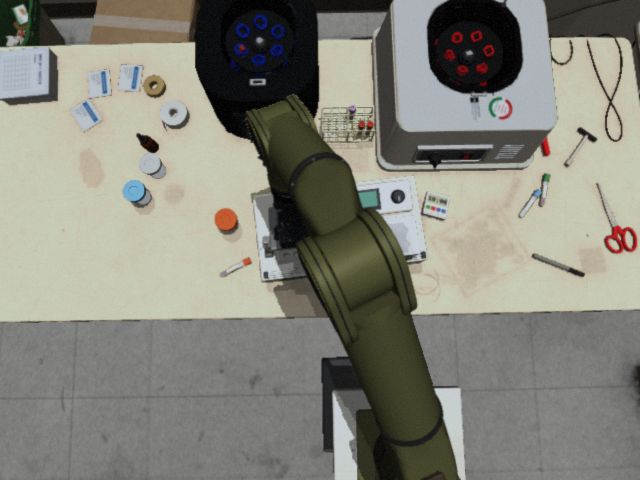

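The green band sits at the slot ((292,425) in the crop) with no red at the slot. The cup, timer and tube are unmoved in the top view. The lid estimate is a steady 0.615 rad. One quick guard check, then hand in.

```bash
python3 - <<'E'
from h import *
print([(d["score"],d["xy"]) for d in find_in("guard_grip","scene")][:2], get_state()["contact_force"])
import cv2,numpy as np
for n in(5,11):
    im=cv2.imread(f"pics/scene{n}.png").astype(int)[240:320,290:360]; m=(im[...,0]>110)&(im[...,2]<70); print(n,np.argwhere(m).mean(0),m.sum())
print(finish_job())
E
```

```text
[(0.86, [321.0, 290.2]), (0.27, [300.9, 232.6])] [ -4.12883933   0.36836367 -13.58451817]
5 [33.57142857 35.47478992] 238
11 [33.60759494 35.54008439] 237
the job is handed in; nothing more can be done
None
```

The lid is held open by its bar at about 0.615 rad (about 35 degrees), with the guard against its right-hand stop. I handed the job in at about 14 s; it reports no verdict.

**What I did:** I gripped the blue fin and slid the guard right until the force rose at the stop, with the lid still shut. I then released it, took the lid's bar and lifted it along its arc.

**Last checks:**
- **Lid angle:** the estimate from the arm pose stayed between 0.615 and 0.617 rad. The scene picture shows the green band at the slot, and no red there.
- **Grip:** the wrist carried about 14 N, with the fingers closed on the bar at about 9 mm.
- **Guard:** the blue fin was in the same place, to within 0.1 pixel, before and after the lift.
- **Loose items:** the cup, timer and tube look unmoved in the top view. I judged this by eye and did not measure it.

**Disagreements:**
- The fingertips looked about 14 mm higher in the scene camera than the reported tool position. I gripped the bar correspondingly deeper, and the grip held.
- The network's first scene reading of the fin was about 14 pixels off, so I used the picture instead.

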